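# Right the fallen oil bottles in their drip dishes

### The arm

A 7-joint arm with a two-finger parallel gripper is mounted at the origin on a cart in front of the work surface, level with it; the furniture and walls round the work are solid. World frame = base frame: x ahead of the robot, y to its left, z up, the work surface at z = 0. Lengths are in m, angles in rad, forces in N, time in s.
With the tool pointing down it reaches from about 0.4 to 0.85 m from the base axis. Payload 10.4 kg.
Tool frame: the origin (TCP) lies on the centre line of the jaws, within the pads' length; the fingertips stand 22 mm ahead of it and the grasp point (between the pads) lies 3 mm ahead of it; z points along the fingers, y is the line along which they close (so a half turn about z gives the same grasp; the last joint's range is limited). The gripper opens to 87 mm and grips with 3 to 60 N. Pads are 19 mm wide; open, the fingers measure 117 mm over their backs; the gripper's body (75 mm by 190 mm) begins 51 mm behind the grasp point.
Start: joints at [1.211, 0.332, -0.065, 1.46, 0.022, 1.35, -0.088], TCP at [0.207, -0.59, 0.245] pointing down, gripper open.
Joint ranges: [-2.6, 2.6], [-0.5, 2.12], [-1.47, 1.34], [0.16, 2.42], [-1.27, 4.41], [0.06, 2.06], [-2.6, 2.6]. Speed limits (rad/s): [2.22, 2.22, 2.79, 2.79, 3.14, 3.14, 3.14].

### API

Orientations are given as a unit quaternion [x, y, z, w].
In Python, from bench import r gives the robot as it stands.
- The arm moves only by the shell command python3 jog.py 'ROWS' [FORCE]. ROWS is a JSON list of rows, 1 to 12 of them, each of 5 numbers: dx, dy, dz in m, then a turn about the tool's z in rad, then the finger opening in m; each row is the pose to reach, as a shift and turn from the pose commanded when the command began, along the tool's axes at that moment; what a row does not reach only later rows make up. A row lasts 1/10 s, in which the tool goes at most 0.05 m and 0.15 rad, less where a joint would pass 70% of its speed; a pose out of reach is approached as far as the arm can. The fingers move at their own pace and stop on an object; FORCE is the grip in N (left out, the last holds). Time passes only in rows, so rows that do not move let the fingers close. It prints the time, the measured TCP pose, the force, the opening and the grip force at its end.
- r.read_state(): the state, without advancing time (a new reading comes with each control period).
- r.camera(name): name is "scene" or "side" or "wrist"; returns a dict with "img" (384x512x3 uint8, red, green, blue), "fx", "fy", "cx", "cy" (pixels), "pose" (4x4, takes a point from camera to world coordinates). Camera axes: x right, y down, z forward; pixel columns grow to the right and rows downward; lengths in m; the calibration is good to about 2 mm. A picture is of the moment at which its call begins. There is no depth.
- r.close_job(): hands the job in; it is judged then, once.
The state is a dict: "time": time; "joint_positions": joint angles; "joint_vel": joint speeds; "joint_torque": joint torques, N m; "ee_pos": TCP position; "eef_rot": TCP orientation; "ft_force": force on the tool from outside, world axes, zero at the start; "torque": the same for the moment, N m; "width": finger opening in m; "grip_force": force on a finger pad.
Only numpy, scipy, OpenCV 4.12 (cv2) and the standard library are available. Lean on these libraries where they do the work, as an engineer would, in place of code of your own. Each camera call takes 0.05 s, during which the arm holds its last target. There are 200 camera calls.

### The job

Two oil bottles have fallen over on the bench. Stand each one upright in the drip dish of its own cap's colour, well inside the rim, and set its base down gently until it rests on the dish's drain plate before you let go (neither drop it nor ram it down); take them in either order. Leave the other things on the bench where they are.

Things in the scene. Friction and masses are not known exactly. Their poses are not given: they have to be found in the camera images.
- bottle_red: Toppled oil bottle, white, red cap and stripe, lying on a flat side. Body 44x44x92 mm, then neck and cap 29 mm across; 135 mm overall, about 0.3 kg, rigid. Origin on its axis, 65 mm from the flat base, 70 mm from the cap's tip, 22 mm above the table while lying; z: along the axis, base to cap; x, y: normal to the flat sides, which end 27 mm above the origin.
- bottle_blue: Toppled oil bottle, white, blue cap and stripe, lying on a flat side. Body 44x44x92 mm, then neck and cap 29 mm across; 135 mm overall, about 0.3 kg, rigid. Origin on its axis, 65 mm from the flat base, 70 mm from the cap's tip, 22 mm above the table while lying; z: along the axis, base to cap; x, y: normal to the flat sides, which end 27 mm above the origin.
- dish_red: Round red drip dish, fixed to the worktop: 120 mm across, rim 20 mm high, 4 mm wall. Inside lies a grey slotted drain plate, 99 mm across, on which the bottle stands; its height setting differs, its top 6 to 16 mm above the worktop and not in the state: feel for it. It does not yield; press on it with under 20 N. Origin: centre of the dish's underside, z up.
- dish_blue: Round blue drip dish, fixed to the worktop: 120 mm across, rim 20 mm high, 4 mm wall. Inside lies a grey slotted drain plate, 99 mm across, on which the bottle stands; its height setting differs, its top 6 to 16 mm above the worktop and not in the state: feel for it. It does not yield; press on it with under 20 N. Origin: centre of the dish's underside, z up.
- valve: Bystander, to be left alone: solenoid valve, black coil on a brass foot, 46x48x58 mm, standing. Origin: centre of its underside.
- cup: Bystander, to be left alone: white espresso cup with handle, 62x83x50 mm. Origin: centre of its underside.
- dropper: Bystander, to be left alone: small brown dropper bottle with black rubber top, 33 mm across, 102 mm high, standing. Origin: centre of its underside.
- driver: Bystander, to be left alone: yellow screwdriver, 27x188x35 mm, lying at the back, long along y. Origin: centre of its underside.
- tape: Bystander, to be left alone: roll of black tape, 58 mm across, 19 mm high, lying flat. Origin: centre of its underside.

How it is judged:
By the outcome, as a careful person would: the job done as asked, in the order asked, and still so for the second after the job is handed in, with the robot touching nothing.
It also fails if it takes over 62 s, if anything falls off the work surface, if the arm or the gripper's body presses on something with over 40 N, if the wrist force passes 120 N, or if a joint passes its speed limit or range.

## Working session

There is one attempt and no reset: what is moved stays moved. The work goes in short steps, Python scripts to look and compute and a shell command to move; the robot and the scene stay as the last step left them, time stands still between calls to the robot, and variables do not carry over. Pictures are saved under pics/ and viewed, at most 12 in all, crops included, and the job is handed in when it is done.

```bash
ls; mkdir -p pics; python3 - <<'E'
from bench import r
import cv2,json
s=r.read_state();print({k:(v if not hasattr(v,'__len__') else [round(float(x),3) for x in v]) for k,v in s.items()})
for n in("scene","side"):
    c=r.camera(n);cv2.imwrite(f"pics/{n}0.png",c["img"][:,:,::-1]);print(n,c["fx"],c["cx"],c["cy"],c["pose"].round(3).tolist() if hasattr(c["pose"],'round') else c["pose"])
E
```

```text
bench.py
jog.py
pics
{'time': 0.0, 'joint_positions': [1.211, 0.333, -0.065, 1.461, 0.022, 1.35, -0.089], 'joint_vel': [0.001, -0.0, -0.0, -0.0, 0.001, 0.001, 0.0], 'joint_torque': [0.0, -62.324, 0.025, -38.989, -0.061, 0.04, 0.0], 'ee_pos': [0.206, -0.59, 0.244], 'eef_rot': [0.986, 0.168, -0.0, -0.001], 'ft_force': [-0.767, -0.381, -0.256], 'torque': [-0.032, 0.074, -0.04], 'grip_force': 0.0, 'width': 0.086556878860727}
scene 431.4012914296529 258.5509573502509 183.60651495104713 [[-0.617, -0.488, 0.617, -0.201], [-0.787, 0.36, -0.502, 0.58], [0.022, -0.795, -0.606, 0.83], [0.0, 0.0, 0.0, 1.0]]
side 449.2734502025214 253.41778846985807 192.9411891241461 [[0.98, -0.057, 0.19, 0.311], [-0.196, -0.399, 0.896, -1.282], [0.025, -0.915, -0.402, 0.591], [0.0, 0.0, 0.0, 1.0]]
```

View pics/scene0.png

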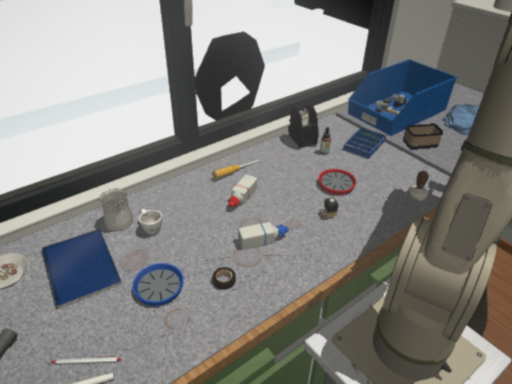

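View pics/side0.png

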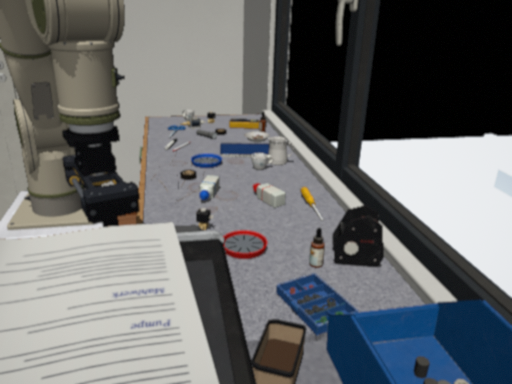

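The scene view shows the red bottle at about (242,190) with its cap at (234,202), and the blue bottle at (258,235) with its cap at (283,230). The red dish is at (337,181), the blue dish at (158,285), the tape at (224,278), and a dark object, probably the valve, at (331,207). The side view shows the same things: the blue cap at (204,196), the red cap at (257,188), the red dish at (244,244) and the blue dish at (207,160).

```bash
cat > h.py <<'E'
import numpy as np,cv2
from bench import r
def ray(c,uv):
    uv=np.atleast_2d(uv).astype(float);P=np.array(c["pose"])
    d=np.c_[(uv[:,0]-c["cx"])/c["fx"],(uv[:,1]-c["cy"])/c["fy"],np.ones(len(uv))]@P[:3,:3].T
    return P[:3,3],d
def plane(c,uv,z):
    o,d=ray(c,uv);return o+d*((z-o[2])/d[:,2])[:,None]
def tri(c1,p1,c2,p2):
    A=np.zeros((3,3));b=np.zeros(3)
    for c,p in((c1,p1),(c2,p2)):
        o,d=ray(c,p);d=d[0]/np.linalg.norm(d);M=np.eye(3)-np.outer(d,d);A+=M;b+=M@o
    return np.linalg.solve(A,b)
def blob(c,kind,win):
    x0,y0,x1,y1=win;h=cv2.cvtColor(c["img"],cv2.COLOR_RGB2HSV);H,S,V=[h[...,i].astype(int) for i in range(3)]
    m={"red":((H<10)|(H>170))&(S>130)&(V>60),"blue":(H>100)&(H<130)&(S>130)&(V>50),"white":(S<60)&(V>165)}[kind]
    k=np.zeros(m.shape,np.uint8);k[y0:y1,x0:x1]=m[y0:y1,x0:x1]
    n,l,st,ce=cv2.connectedComponentsWithStats(k);i=1+np.argmax(st[1:,4])
    return (l==i).astype(np.uint8),ce[i],st[i]
E
python3 - <<'E'
from h import *
sc,si=r.camera("scene"),r.camera("side")
W={"red":((220,165,265,215),(245,175,292,212),(312,162,362,200),(215,225,272,262)),
   "blue":((230,215,296,255),(192,170,224,206),(125,255,192,310),(185,148,226,172))}
for k,(a,b,d,e) in W.items():
    for c,w in((sc,d),(si,e)):
        m,_,st=blob(c,k,w);p=cv2.findContours(m,0,1)[0];p=max(p,key=len)[:,0]
        q=plane(c,cv2.convexHull(p)[:,0],.02)[:,:2]
        (x,y),R=cv2.minEnclosingCircle(q.astype(np.float32));el=cv2.fitEllipse(p)
        print(k,"dish",round(x,4),round(y,4),"R",round(R,4),"ell",plane(c,el[0],.016)[0].round(4),st)
    caps=[blob(c,k,w)[1] for c,w in((sc,a),(si,b))];bod=[blob(c,"white",w)[1:] for c,w in((sc,a),(si,b))]
    print("cap px",caps,"body",bod)
    print("cap",tri(sc,caps[0],si,caps[1]).round(4),plane(sc,caps[0],.022)[0].round(4),plane(si,caps[1],.022)[0].round(4))
    print("body",tri(sc,bod[0][0],si,bod[1][0]).round(4),plane(sc,bod[0][0],.03)[0].round(4),plane(si,bod[1][0],.03)[0].round(4))
f=lambda c,x,y:cv2.resize(c["img"][y:y+60,x:x+80,::-1],(400,300),interpolation=2)
cv2.imwrite("pics/crops.png",np.vstack([np.hstack([f(sc,205,160),f(sc,225,205)]),np.hstack([f(si,230,165),f(si,170,160)])]))
E
```

```text
red dish 0.491 -0.2951 R 0.0643 ell [ 0.4917 -0.2993  0.016 ] [319 169  37  25 214]
red dish 0.4946 -0.3159 R 0.0686 ell [ 0.4951 -0.3114  0.016 ] [224 231  43  27 398]
cap px [array([233.32911392, 201.10126582]), array([255.08333333, 186.70833333])] body [(array([243.52233677, 184.63573883]), array([232, 174,  25,  24, 291], dtype=int32)), (array([271.21468927, 189.46892655]), array([258, 183,  27,  14, 177], dtype=int32))]
cap [0.5939 0.0268 0.0259] [0.5995 0.0237 0.022 ] [0.5945 0.0338 0.022 ]
body [ 0.6302 -0.0353  0.0384] [ 0.637  -0.0412  0.03  ] [ 0.6368 -0.0138  0.03  ]
blue dish 0.4606 0.3421 R 0.0624 ell [0.4616 0.3417 0.016 ] [133 264  50  42 527]
blue dish 0.4659 0.3191 R 0.0718 ell [0.4658 0.328  0.016 ] [192 154  29  13 181]
cap px [array([282.2295082 , 229.59016393]), array([203.90769231, 194.90769231])] body [(array([257.36206897, 229.77093596]), array([239, 222,  39,  17, 406], dtype=int32)), (array([208.15168539, 182.15168539]), array([200, 175,  18,  16, 178], dtype=int32))]
cap [ 0.4227 -0.0121  0.023 ] [ 0.4218 -0.0125  0.022 ] [ 0.4241 -0.008   0.022 ]
body [0.4454 0.0539 0.0394] [0.4551 0.0473 0.03  ] [0.4461 0.0741 0.03  ]
```

View pics/crops.png

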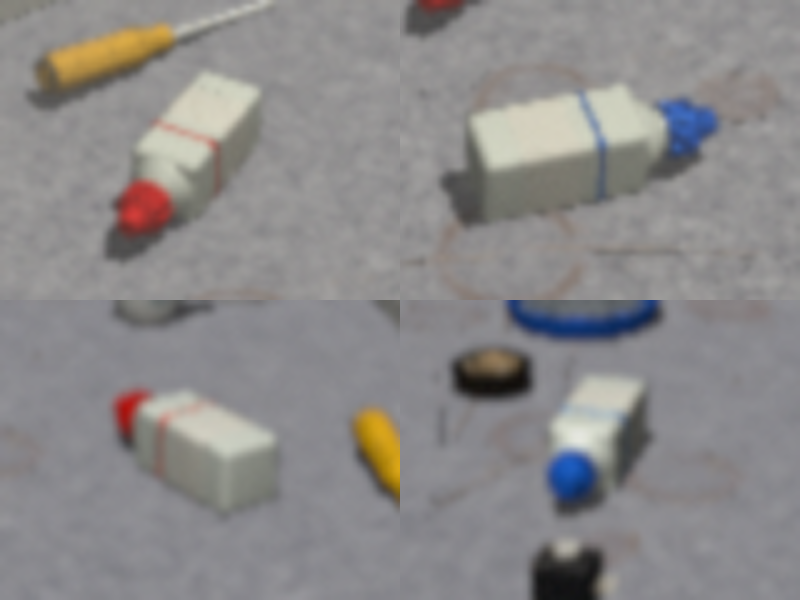

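The crops show the bottles' top faces, stripes and caps clearly. In the scene view the blue top face runs from (239,228) and (243,235) at the base to (270,222) and (275,231) at the cap end. The red base corners are at (246,174) and (257,178), with the stripe at (236,184) to (248,189).

```bash
cat >> h.py <<'E'
def pose():
    s=r.read_state();q=s["eef_rot"];return np.array(s["ee_pos"]),2*np.arctan2(q[1],q[0]),s
def go(x,y,z,psi=None):
    "shift in tool axes and turn needed to bring the TCP to x,y,z with tool-x heading psi (tool down)"
    p,a,s=pose();w=np.array([x,y,z])-p;psi=a if psi is None else psi
    t=(a-psi+np.pi)%(2*np.pi)-np.pi
    print("rows: dx %.4f dy %.4f dz %.4f turn %.3f"%(np.cos(a)*w[0]+np.sin(a)*w[1],np.sin(a)*w[0]-np.cos(a)*w[1],-w[2],t),"n>=",np.ceil(max(np.linalg.norm(w)/.05,abs(t)/.15)),"F",np.round(s["ft_force"],1),"t",round(s["time"],1))
E
python3 - <<'E'
from h import *
sc=r.camera("scene")
B=plane(sc,[(239.2,228.4),(243,235.4),(270.4,222.2),(274.6,230.6)],.044)[:,:2]
R=plane(sc,[(246,174.4),(257,178.4),(236.4,184.4),(248.4,189.4)],.044)[:,:2]
for n,q in(("blue",B),("red",R)):
    d=q[2:].mean(0)-q[:2].mean(0);print(n,q.round(4).tolist(),"len",np.linalg.norm(d),"w",np.linalg.norm(q[1]-q[0]),np.linalg.norm(q[3]-q[2]),"axis",np.arctan2(d[1],d[0]),"base",q[:2].mean(0))
print(plane(sc,(331,210),.0)[0],"valve?",plane(sc,(224,280),0.01)[0])
go(.44,.03,.25,1.21)
E
```

```text
blue [[0.4765, 0.0919], [0.4493, 0.0995], [0.4459, 0.0104], [0.414, 0.0222]] len 0.08596418562595382 w 0.028237900795081757 0.03400815932890962 axis -1.9645120683682284 base [0.4628935  0.09570327]
red [[0.6596, -0.0674], [0.6231, -0.0821], [0.636, -0.0139], [0.5953, -0.0282]] len 0.05954919515726608 w 0.03931708971671755 0.04312380936042463 axis 2.0175172137722956 base [ 0.64133776 -0.07475849]
[ 0.41603026 -0.19904721  0.        ] valve? [0.38133177 0.20685892 0.01      ]
rows: dx 0.4252 dy -0.5078 dz -0.0058 turn -0.873 n>= 14.0 F [ 1.1 -0.5 -0.6] t 0.2
```

```bash
python3 jog.py '[[0.425,-0.508,-0.006,-0.84,0.087],[0.425,-0.508,-0.006,-0.84,0.087],[0.425,-0.508,-0.006,-0.84,0.087],[0.425,-0.508,-0.006,-0.84,0.087],[0.425,-0.508,-0.006,-0.84,0.087],[0.425,-0.508,-0.006,-0.84,0.087],[0.425,-0.508,-0.006,-0.84,0.087],[0.425,-0.508,-0.006,-0.84,0.087],[0.425,-0.508,-0.006,-0.84,0.087],[0.425,-0.508,-0.006,-0.84,0.087],[0.425,-0.508,-0.006,-0.84,0.087],[0.425,-0.508,-0.006,-0.84,0.087]]'; python3 - <<'E'
from h import *
go(.44,.03,.25,1.18)
E
```

```text
time: 1.45
ee_pos: [0.4181, -0.0264, 0.2503]
eef_rot: [0.832, 0.555, 0.0, 0.001]
ft_force: [1.1, -1.3, 0.4]
width: 0.0871
grip_force: 0.0
rows: dx 0.0605 dy -0.0014 dz 0.0003 turn -0.003 n>= 2.0 F [ 1.1 -1.3  0.4] t 1.4
```

```bash
python3 jog.py '[[0.04,0,0,0,0.087],[0.04,0,0,0,0.087],[0.04,0,0,0,0.087]]'; python3 - <<'E'
from h import *
c=r.camera("wrist");cv2.imwrite("pics/w1.png",c["img"][:,:,::-1]);print(c["fx"],c["cx"],c["cy"],np.round(c["pose"],3).tolist());go(.44,.03,.25,1.18)
E
```

```text
time: 1.75
ee_pos: [0.4332, 0.0091, 0.2499]
eef_rot: [0.831, 0.556, -0.0, -0.0]
ft_force: [0.2, 0.2, -0.1]
width: 0.0869
grip_force: 0.0
342.15386594166984 251.19147432523258 189.36625899009056 [[0.924, -0.365, -0.109, 0.464], [-0.381, -0.886, -0.265, 0.082], [-0.0, 0.287, -0.958, 0.389], [0.0, 0.0, 0.0, 1.0]]
rows: dx 0.0230 dy -0.0019 dz -0.0002 turn -0.003 n>= 1.0 F [ 0.6 -0.7 -0. ] t 1.8
```

View pics/w1.png

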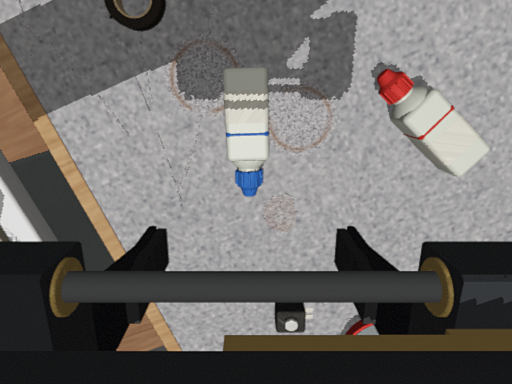

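The wrist view shows the blue bottle with its cap at (249,180), stripe at (247,134) and base edge at row 68. The red bottle shows its cap at (395,86), its stripe at (435,121), and its body reaching to about (475,160).

```bash
cat >> h.py <<'E'
def bottle(c,k,win):
    x0,y0,x1,y1=win;h=cv2.cvtColor(c["img"],cv2.COLOR_RGB2HSV)
    lo=cv2.inRange(h,(0,110,50),(9,255,255))|cv2.inRange(h,(171,110,50),(180,255,255)) if k=="red" else cv2.inRange(h,(100,110,50),(130,255,255))
    m=np.zeros_like(lo);m[y0:y1,x0:x1]=lo[y0:y1,x0:x1]
    n,l,st,ce=cv2.connectedComponentsWithStats(m,connectivity=8);o=1+np.argsort(-st[1:,4])[:2]
    cap,stp=plane(c,ce[o[0]],.024)[0],plane(c,ce[o[1]],.044)[0]
    d=(cap-stp)[:2];print(k,"cap",cap.round(4),"stripe",stp.round(4),"areas",st[o,4],"px",ce[o].round(1).tolist(),"dist",np.linalg.norm(d).round(4),"axis",np.arctan2(d[1],d[0]).round(3),"extent cap", plane(c,cv2.boxPoints(cv2.minAreaRect(np.argwhere(l==o[0])[:,::-1].astype(np.float32))),.022).round(3)[:,:2].tolist())
E
python3 - <<'E'
from h import *
c=r.camera("wrist")
bottle(c,"blue",(220,110,275,205));bottle(c,"red",(370,60,470,150))
print("base blue top edge",plane(c,(245.5,69),.044)[0].round(4),"shoulder",plane(c,(247.5,160),.044)[0].round(4))
p,a,_=pose();print(p,a)
E
```

```text
blue cap [ 0.4234 -0.0098  0.024 ] stripe [0.4436 0.0412 0.044 ] areas [543  77] px [[248.7, 180.2], [247.6, 132.7]] dist 0.0548 axis -1.948 extent cap [[0.413, 0.007], [0.442, -0.002], [0.433, -0.032], [0.403, -0.022]]
red cap [0.599  0.0276 0.024 ] stripe [ 0.6169 -0.0217  0.044 ] areas [869 108] px [[393.3, 83.8], [432.2, 124.2]] dist 0.0525 axis 1.919 extent cap [[0.577, 0.038], [0.605, 0.05], [0.621, 0.021], [0.592, 0.007]]
base blue top edge [0.4651 0.0976 0.044 ] shoulder [0.4328 0.0154 0.044 ]
[0.43291841 0.0075065  0.24982594] 1.1753721144758116
```

```bash
python3 - <<'E'
from h import *
go(.4214,-.0131,.1,1.194)
E
```

```text
rows: dx -0.0235 dy -0.0027 dz 0.1498 turn -0.019 n>= 4.0 F [ 0.  -0.3  0.5] t 1.9
```

```bash
python3 jog.py '[[-0.0235,-0.0027,0.05,-0.019,0.087],[-0.0235,-0.0027,0.1,-0.019,0.087],[-0.0235,-0.0027,0.14,-0.019,0.087],[-0.0235,-0.0027,0.15,-0.019,0.087],[-0.0235,-0.0027,0.15,-0.019,0.087],[-0.0235,-0.0027,0.15,-0.019,0.087]]'; python3 - <<'E'
from h import *
go(.4214,-.0131,.027,1.194)
E
```

```text
time: 2.45
ee_pos: [0.4229, -0.0124, 0.1018]
eef_rot: [0.827, 0.563, 0.001, 0.001]
ft_force: [0.6, 0.1, 0.3]
width: 0.0872
grip_force: 0.0
rows: dx -0.0012 dy -0.0012 dz 0.0748 turn 0.001 n>= 2.0 F [0.6 0.1 0.3] t 2.5
```

```bash
python3 jog.py '[[-0.001,-0.001,0.04,0,0.087],[-0.001,-0.001,0.065,0,0.087],[-0.001,-0.001,0.072,0,0.087],[-0.001,-0.001,0.072,0,0.087],[-0.001,-0.001,0.072,0,0.02],[-0.001,-0.001,0.072,0,0.02],[-0.001,-0.001,0.072,0,0.02],[-0.001,-0.001,0.072,0,0.02],[-0.001,-0.001,0.072,0,0.02],[-0.001,-0.001,0.072,0,0.02],[-0.001,-0.001,0.072,0,0.02],[-0.001,-0.001,0.072,0,0.02]]' 8
```

```text
time: 3.65
ee_pos: [0.4204, -0.0126, 0.028]
eef_rot: [0.827, 0.563, -0.0, -0.0]
ft_force: [0.5, 0.3, 0.8]
width: 0.0308
grip_force: 0.0
```

```bash
python3 jog.py '[[0,0,0,0,0.02],[0,0,0,0,0.02],[0,0,0,0,0.02]]' 8
```

```text
time: 3.95
ee_pos: [0.4204, -0.0127, 0.0279]
eef_rot: [0.827, 0.563, -0.0, 0.0]
ft_force: [0.8, -0.2, -0.1]
width: 0.0281
grip_force: 8.0
```

```bash
python3 jog.py '[[0.004,0,-0.015,0,0.02],[0.010,0,-0.030,0,0.02],[0.0175,0,-0.044,0,0.02],[0.027,0,-0.057,0,0.02],[0.038,0,-0.069,0,0.02],[0.0505,0,-0.079,0,0.02],[0.064,0,-0.088,0,0.02],[0.0785,0,-0.094,0,0.02],[0.094,0,-0.099,0,0.02],[0.1095,0,-0.101,0,0.02],[0.125,0,-0.103,0,0.02],[0.141,0,-0.104,0,0.02]]'; python3 jog.py '[[0,0,0,0,0.02],[0,0,0,0,0.02],[0,0,0,0,0.02]]'; python3 - <<'E'
from h import *
f=lambda c,x,y:cv2.resize(c["img"][y:y+120,x:x+160,::-1],(400,300),interpolation=2)
cv2.imwrite("pics/up1.png",np.hstack([f(r.camera("scene"),180,160),f(r.camera("side"),130,90)]))
E
```

```text
time: 5.15
ee_pos: [0.4722, 0.1198, 0.132]
eef_rot: [0.826, 0.563, -0.0, -0.0]
ft_force: [-0.1, -0.1, -3.1]
width: 0.0282
grip_force: 8.0
time: 5.45
ee_pos: [0.4717, 0.1178, 0.1317]
eef_rot: [0.827, 0.563, -0.001, 0.0]
ft_force: [0.5, 1.6, -3.3]
width: 0.0285
grip_force: 8.0
```

View pics/up1.png

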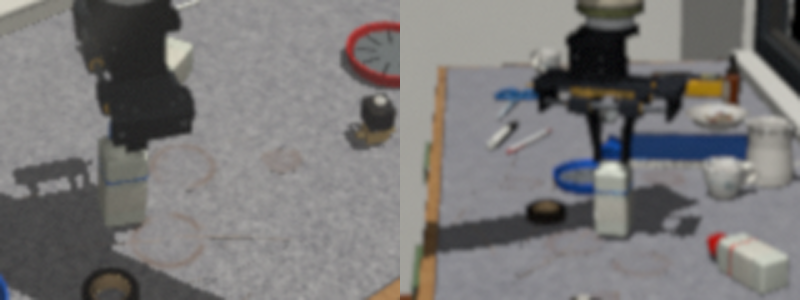

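The blue bottle now hangs upright between the fingers (force −3.2 N), and the red bottle is where it was. I'll lift it and carry it over the blue dish.

```bash
python3 - <<'E'
from h import *
go(.463,.336,.20,1.194)
E
```

```text
rows: dx 0.1997 dy -0.0884 dz -0.0682 turn 0.001 n>= 5.0 F [ 0.3  0.3 -3.6] t 5.5
```

```bash
python3 jog.py '[[0,0,-0.02,0,0.02],[0,0,-0.05,0,0.02],[0.02,-0.01,-0.065,0,0.02],[0.05,-0.022,-0.068,0,0.02],[0.08,-0.035,-0.068,0,0.02],[0.11,-0.049,-0.068,0,0.02],[0.14,-0.062,-0.068,0,0.02],[0.165,-0.073,-0.068,0,0.02],[0.185,-0.082,-0.068,0,0.02],[0.195,-0.086,-0.068,0,0.02],[0.2,-0.088,-0.068,0,0.02],[0.2,-0.088,-0.068,0,0.02]]' 10; python3 jog.py '[[0,0,0,0,0.02],[0,0,0,0,0.02],[0,0,0,0,0.02],[0,0,0,0,0.02]]'; python3 - <<'E'
from h import *
c=r.camera("wrist");cv2.imwrite("pics/w2.png",c["img"][:,:,::-1])
E
```

```text
time: 6.75
ee_pos: [0.4636, 0.3365, 0.1998]
eef_rot: [0.827, 0.563, -0.0, 0.0]
ft_force: [0.7, 0.4, -3.0]
width: 0.0283
grip_force: 10.0
time: 7.15
ee_pos: [0.4636, 0.3364, 0.2]
eef_rot: [0.827, 0.563, 0.0, 0.0]
ft_force: [0.1, 0.3, -3.4]
width: 0.0281
grip_force: 10.0
```

View pics/w2.png

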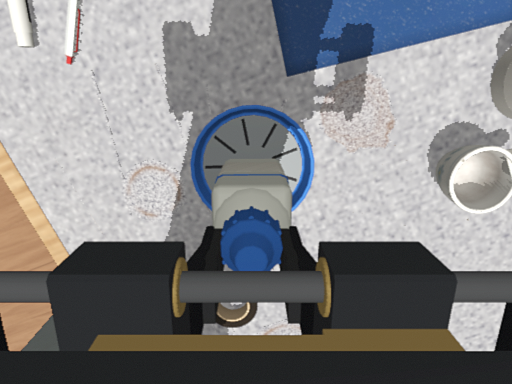

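The blue rim's outer edge runs through about (252,105), (191,165) and (314,165). The bottle hangs over its lower part with the cap at (251,240).

```bash
python3 - <<'E'
from h import *
c=r.camera("wrist");h=cv2.cvtColor(c["img"],cv2.COLOR_RGB2HSV)
m=cv2.inRange(h,(100,110,40),(130,255,255));m[:100]=0;m[210:]=0;m[:,:185]=0;m[:,320:]=0;m[165:,215:290]=0
p=np.argwhere(m>0)[:,::-1]
out=np.array([(u,p[p[:,0]==u,1].min()) for u in np.unique(p[:,0])]);out=out[out[:,1]<160]
q=plane(c,out,.02)[:,:2];s=np.linalg.lstsq(np.c_[2*q,np.ones(len(q))],(q**2).sum(1),rcond=None)[0]
print(s[:2],"R",np.sqrt(s[2]+s[:2]@s[:2]),len(q))
go(s[0],s[1],.16,1.194)
E
```

```text
[0.46660544 0.33949397] R 0.058927423552785414 123
rows: dx 0.0038 dy 0.0019 dz 0.0400 turn 0.002 n>= 1.0 F [-0.5 -0.2 -3.6] t 7.2
```

```bash
python3 jog.py '[[0.003,0.002,0.015,0,0.02],[0.003,0.002,0.035,0,0.02],[0.003,0.002,0.048,0,0.02],[0.003,0.002,0.052,0,0.02],[0.003,0.002,0.054,0,0.02],[0.003,0.002,0.054,0,0.02]]'; python3 jog.py '[[0,0,0.001,0,0.02],[0,0,0.002,0,0.02],[0,0,0.003,0,0.02],[0,0,0.003,0,0.02]]'
```

```text
time: 7.85
ee_pos: [0.4665, 0.3391, 0.1462]
eef_rot: [0.827, 0.563, 0.0, -0.0]
ft_force: [0.1, 0.4, -3.1]
width: 0.0285
grip_force: 10.0
time: 8.25
ee_pos: [0.4664, 0.3389, 0.143]
eef_rot: [0.827, 0.563, 0.0, 0.0]
ft_force: [-0.3, 0.0, -3.1]
width: 0.028
grip_force: 10.0
```

```bash
python3 jog.py '[[0,0,0.001,0,0.02],[0,0,0.002,0,0.02],[0,0,0.003,0,0.02],[0,0,0.003,0,0.02]]'
```

```text
time: 8.65
ee_pos: [0.4663, 0.3389, 0.1398]
eef_rot: [0.827, 0.563, -0.0, 0.0]
ft_force: [-0.6, 0.3, -3.2]
width: 0.028
grip_force: 10.0
```

```bash
python3 jog.py '[[0,0,0.001,0,0.02],[0,0,0.002,0,0.02],[0,0,0.002,0,0.02]]'
```

```text
time: 8.95
ee_pos: [0.4663, 0.3389, 0.1378]
eef_rot: [0.827, 0.563, -0.0, 0.0]
ft_force: [-0.9, -0.2, -3.4]
width: 0.0285
grip_force: 10.0
```

```bash
python3 jog.py '[[0,0,0.001,0,0.02],[0,0,0.001,0,0.02]]'
```

```text
time: 9.15
ee_pos: [0.4663, 0.3389, 0.1368]
eef_rot: [0.827, 0.563, -0.0, 0.0]
ft_force: [-0.3, -0.3, -3.0]
width: 0.028
grip_force: 10.0
```

```bash
for i in 1 2 3; do :; done; python3 jog.py '[[0,0,0.001,0,0.02],[0,0,0.001,0,0.02]]'
```

```text
time: 9.35
ee_pos: [0.4663, 0.3389, 0.1358]
eef_rot: [0.827, 0.563, -0.0, 0.0]
ft_force: [1.5, -0.5, -3.4]
width: 0.0277
grip_force: 10.0
```

```bash
python3 jog.py '[[0,0,0.001,0,0.02],[0,0,0.001,0,0.02]]'
```

```text
time: 9.55
ee_pos: [0.4663, 0.3389, 0.1348]
eef_rot: [0.827, 0.563, -0.0, 0.0]
ft_force: [0.6, -0.6, -3.5]
width: 0.028
grip_force: 10.0
```

```bash
python3 jog.py '[[0,0,0.001,0,0.02],[0,0,0.001,0,0.02]]'
```

```text
time: 9.75
ee_pos: [0.4663, 0.3389, 0.1338]
eef_rot: [0.827, 0.563, -0.0, 0.0]
ft_force: [-0.0, 0.8, -3.8]
width: 0.0279
grip_force: 10.0
```

```bash
python3 jog.py '[[0,0,0.001,0,0.02],[0,0,0.001,0,0.02]]'
```

```text
time: 9.95
ee_pos: [0.4663, 0.3389, 0.1328]
eef_rot: [0.827, 0.563, -0.0, 0.0]
ft_force: [-0.3, -1.4, -3.3]
width: 0.0282
grip_force: 10.0
```

```bash
python3 jog.py '[[0,0,0.001,0,0.02],[0,0,0.001,0,0.02]]'
```

```text
time: 10.15
ee_pos: [0.4666, 0.3392, 0.1324]
eef_rot: [0.827, 0.563, 0.0, 0.0]
ft_force: [0.5, 0.1, 1.4]
width: 0.0281
grip_force: 10.0
```

```bash
python3 jog.py '[[0,0,0.001,0,0.02],[0,0,0.001,0,0.02]]'
```

```text
time: 10.35
ee_pos: [0.4671, 0.3395, 0.1322]
eef_rot: [0.827, 0.563, 0.001, 0.0]
ft_force: [-0.3, -1.2, 8.2]
width: 0.0282
grip_force: 10.0
```

```bash
python3 jog.py '[[0,0,-0.001,0,0.02],[0,0,-0.001,0,0.02],[0,0,-0.001,0,0.035],[0,0,-0.001,0,0.05],[0,0,-0.001,0,0.07],[0,0,-0.001,0,0.07],[0,0,-0.001,0,0.07]]'
```

```text
time: 11.05
ee_pos: [0.4663, 0.3389, 0.1319]
eef_rot: [0.827, 0.563, -0.0, 0.0]
ft_force: [-0.8, 0.2, 0.9]
width: 0.0587
grip_force: 0.0
```

```bash
python3 jog.py '[[0,0,-0.02,0,0.087],[0,0,-0.05,0,0.087],[0,0,-0.09,0,0.087],[0,0,-0.12,0,0.087],[0,0,-0.12,0,0.087],[0,0,-0.12,0,0.087]]';  python3 - <<'E'
from h import *
c=r.camera("wrist");s=r.camera("scene");d=r.camera("side")
f=lambda c,x,y,w,h:cv2.resize(c["img"][y:y+h,x:x+w,::-1],(266,300),interpolation=2)
cv2.imwrite("pics/rel1.png",np.hstack([f(c,170,60,180,203),f(s,100,180,140,158),f(d,130,80,140,158)]))
go(.6,.025,.25,2.0)
E
```

```text
time: 11.65
ee_pos: [0.4665, 0.339, 0.2522]
eef_rot: [0.827, 0.563, 0.0, 0.0]
ft_force: [-0.2, 0.7, -0.5]
width: 0.087
grip_force: 0.0
rows: dx -0.2426 dy 0.2395 dz 0.0007 turn -0.804 n>= 7.0 F [ 0.1 -0.1 -0.9] t 11.8
```

View pics/rel1.png

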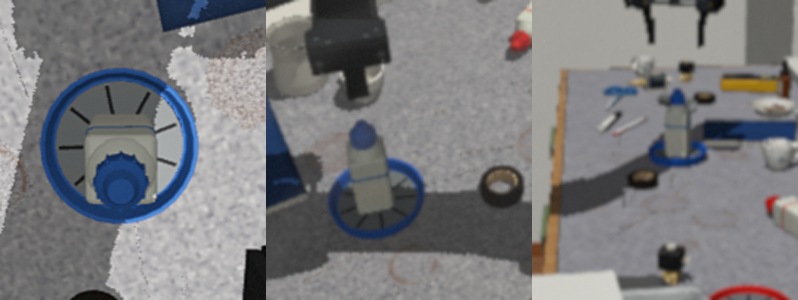

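The blue bottle stands upright inside its dish, clear of the rim, in all three views. Next is the red one.

```bash
python3 - <<'E'
from h import *
go(.637,-.06,.25,2.0)
E
```

```text
rows: dx -0.3082 dy 0.3050 dz 0.0007 turn -0.804 n>= 9.0 F [ 0.1 -0.1 -0.9] t 11.8
```

```bash
python3 jog.py '[[-0.02,0.02,0,-0.08,0.087],[-0.05,0.05,0,-0.16,0.087],[-0.09,0.09,0,-0.26,0.087],[-0.13,0.128,0,-0.36,0.087],[-0.165,0.163,0,-0.46,0.087],[-0.2,0.198,0,-0.56,0.087],[-0.235,0.232,0,-0.66,0.087],[-0.265,0.262,0,-0.74,0.087],[-0.29,0.287,0,-0.79,0.087],[-0.308,0.305,0,-0.804,0.087],[-0.308,0.305,0,-0.804,0.087],[-0.308,0.305,0,-0.804,0.087]]'; python3 jog.py '[[0,0,0,0,0.087],[0,0,0,0,0.087],[0,0,0,0,0.087]]'; python3 - <<'E'
from h import *
c=r.camera("wrist");cv2.imwrite("pics/w3.png",c["img"][:,:,::-1])
bottle(c,"red",(150,20,400,240))
E
```

```text
time: 13.0
ee_pos: [0.637, -0.0593, 0.2508]
eef_rot: [0.541, 0.841, -0.0, -0.001]
ft_force: [-0.4, 0.9, 0.4]
width: 0.087
grip_force: 0.0
time: 13.3
ee_pos: [0.6372, -0.0583, 0.2522]
eef_rot: [0.54, 0.842, -0.0, 0.0]
ft_force: [0.2, -0.3, -0.5]
width: 0.0869
grip_force: 0.0
red cap [0.5991 0.0283 0.024 ] stripe [ 0.623  -0.0203  0.044 ] areas [761 113] px [[252.2, 70.0], [253.7, 126.0]] dist 0.0541 axis 2.029 extent cap [[0.578, 0.038], [0.605, 0.05], [0.618, 0.023], [0.59, 0.01]]
```

View pics/w3.png

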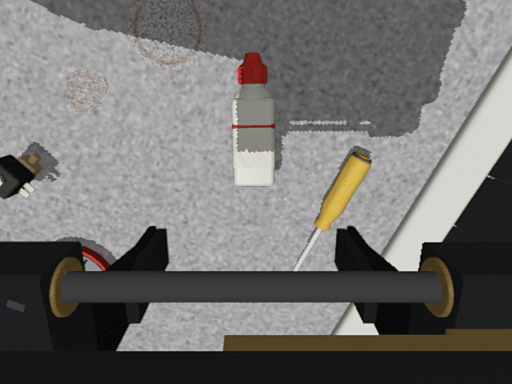

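The wrist view shows the red cap at (252,70), stripe at (254,126) and base edge at about (254,184). The driver lies well to the right, at (345,190).

```bash
python3 - <<'E'
from h import *
c=r.camera("wrist")
b=plane(c,(254,184.5),.044)[0][:2];print("base",b,"width",np.linalg.norm(np.diff(plane(c,[(233.5,150),(274,150)],.044),axis=0)),"tip",plane(c,(252.5,53),.022)[0])
cap=np.array([.5991,.0283]);d=cap-b;print("len base-cap",np.linalg.norm(d),"axis",np.arctan2(d[1],d[0]))
u=d/np.linalg.norm(d);g=b+.119*u;print("grip",g)
go(g[0],g[1],.1,np.arctan2(d[1],d[0]))
E
```

```text
base [ 0.64898453 -0.0758637 ] width 0.04153911868622756 tip [0.59257931 0.04294076 0.022     ]
len base-cap 0.11549261351202447 axis 2.017426086997825
grip [0.59758506 0.03146334]
rows: dx 0.0986 dy 0.0015 dz 0.1521 turn -0.017 n>= 4.0 F [-1.2  0.6  0.1] t 13.4
```

```bash
python3 jog.py '[[0.04,0.001,0.03,-0.017,0.087],[0.075,0.0015,0.06,-0.017,0.087],[0.099,0.0015,0.1,-0.017,0.087],[0.099,0.0015,0.135,-0.017,0.087],[0.099,0.0015,0.15,-0.017,0.087],[0.099,0.0015,0.15,-0.017,0.087],[0.099,0.0015,0.15,-0.017,0.087]]'; python3 - <<'E'
from h import *
go(.5976,.0315,.027,2.017)
E
```

```text
time: 14.1
ee_pos: [0.5985, 0.0309, 0.1033]
eef_rot: [0.534, 0.846, 0.0, 0.001]
ft_force: [0.4, 0.0, -0.0]
width: 0.087
grip_force: 0.0
rows: dx 0.0009 dy -0.0006 dz 0.0763 turn -0.001 n>= 2.0 F [ 0.4  0.  -0. ] t 14.1
```

```bash
python3 jog.py '[[0.0005,-0.0005,0.04,0,0.087],[0.0005,-0.0005,0.065,0,0.087],[0.0005,-0.0005,0.073,0,0.087],[0.0005,-0.0005,0.073,0,0.087],[0.0005,-0.0005,0.073,0,0.02],[0.0005,-0.0005,0.073,0,0.02],[0.0005,-0.0005,0.073,0,0.02],[0.0005,-0.0005,0.073,0,0.02],[0.0005,-0.0005,0.073,0,0.02],[0.0005,-0.0005,0.073,0,0.02],[0.0005,-0.0005,0.073,0,0.02],[0.0005,-0.0005,0.073,0,0.02]]' 8; python3 jog.py '[[0,0,0,0,0.02],[0,0,0,0,0.02],[0,0,0,0,0.02]]' 8
```

```text
time: 15.3
ee_pos: [0.5968, 0.0315, 0.0289]
eef_rot: [0.533, 0.846, -0.0, -0.0]
ft_force: [-0.3, 0.4, -0.1]
width: 0.0308
grip_force: 0.0
time: 15.6
ee_pos: [0.5969, 0.0315, 0.029]
eef_rot: [0.533, 0.846, -0.0, 0.0]
ft_force: [0.4, -0.2, 0.1]
width: 0.0282
grip_force: 8.0
```

```bash
python3 jog.py '[[-0.004,0,-0.015,0,0.02],[-0.010,0,-0.030,0,0.02],[-0.0175,0,-0.044,0,0.02],[-0.027,0,-0.057,0,0.02],[-0.038,0,-0.069,0,0.02],[-0.0505,0,-0.079,0,0.02],[-0.064,0,-0.088,0,0.02],[-0.0785,0,-0.094,0,0.02],[-0.094,0,-0.099,0,0.02],[-0.1095,0,-0.101,0,0.02],[-0.125,0,-0.103,0,0.02],[-0.141,0,-0.104,0,0.02]]'; python3 jog.py '[[0,0,0,0,0.02],[0,0,0,0,0.02],[0,0,0,0,0.02]]' 10; python3 - <<'E'
from h import *
f=lambda c,x,y:cv2.resize(c["img"][y:y+120,x:x+160,::-1],(400,300),interpolation=2)
cv2.imwrite("pics/up2.png",np.hstack([f(r.camera("scene"),190,100),f(r.camera("side"),190,120)]))
go(.493,-.303,.21,1.7)
E
```

```text
time: 16.8
ee_pos: [0.6581, -0.097, 0.1327]
eef_rot: [0.533, 0.846, -0.0, -0.0]
ft_force: [-0.1, -0.2, -4.0]
width: 0.0283
grip_force: 8.0
time: 17.1
ee_pos: [0.6574, -0.0944, 0.1328]
eef_rot: [0.533, 0.846, 0.0, -0.0]
ft_force: [0.4, -0.3, -3.2]
width: 0.0284
grip_force: 10.0
rows: dx -0.1167 dy -0.2385 dz -0.0770 turn 0.318 n>= 6.0 F [-0.1 -1.  -3.6] t 17.2
```

View pics/up2.png

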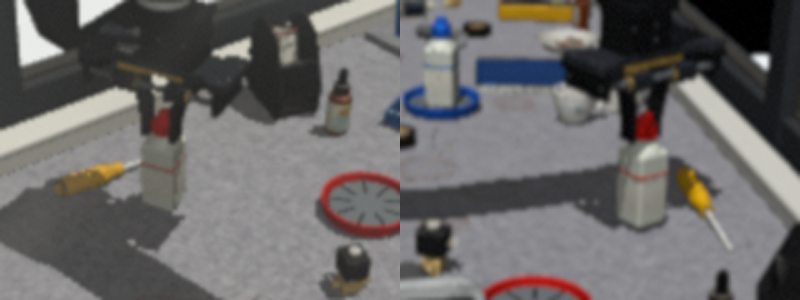

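The red bottle hangs upright, clear of the driver. The blue one is still standing in its dish.

```bash
python3 jog.py '[[0,0,-0.02,0,0.02],[0,0,-0.05,0,0.02],[-0.01,-0.02,-0.07,0,0.02],[-0.026,-0.054,-0.077,0,0.02],[-0.044,-0.09,-0.077,0,0.02],[-0.062,-0.126,-0.077,0,0.02],[-0.078,-0.16,-0.077,0,0.02],[-0.093,-0.19,-0.077,0,0.02],[-0.105,-0.215,-0.077,0,0.02],[-0.113,-0.231,-0.077,0,0.02],[-0.117,-0.2385,-0.077,0,0.02],[-0.117,-0.2385,-0.077,0,0.02]]' 10; python3 jog.py '[[0,0,0,0,0.02],[0,0,0,0,0.02],[0,0,0,0,0.02],[0,0,0,0,0.02]]'; python3 - <<'E'
from h import *
c=r.camera("wrist");cv2.imwrite("pics/w4.png",c["img"][:,:,::-1])
E
```

```text
time: 18.4
ee_pos: [0.4925, -0.3046, 0.21]
eef_rot: [0.534, 0.846, -0.0, 0.0]
ft_force: [1.0, 0.7, -2.4]
width: 0.0285
grip_force: 10.0
time: 18.8
ee_pos: [0.4934, -0.3034, 0.21]
eef_rot: [0.533, 0.846, 0.0, 0.0]
ft_force: [0.4, 0.8, -3.1]
width: 0.0286
grip_force: 10.0
```

View pics/w4.png

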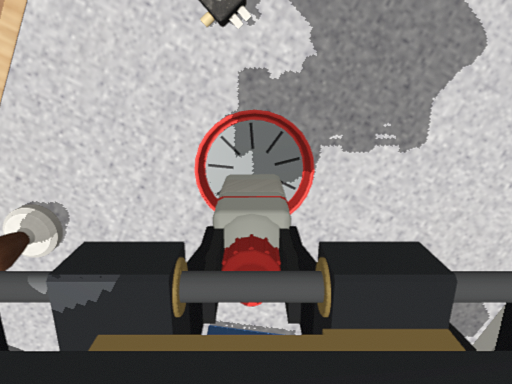

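The red rim's outer edge runs through about (254,110), (196,165) and (314,165). The bottle hangs over its lower part, and nothing else is within reach of the gripper's body.

```bash
python3 - <<'E'
from h import *
c=r.camera("wrist");h=cv2.cvtColor(c["img"],cv2.COLOR_RGB2HSV)
m=cv2.inRange(h,(0,110,40),(9,255,255))|cv2.inRange(h,(171,110,40),(180,255,255));m[:100]=0;m[170:]=0;m[:,:185]=0;m[:,325:]=0
p=np.argwhere(m>0)[:,::-1]
out=np.array([(u,p[p[:,0]==u,1].min()) for u in np.unique(p[:,0])]);out=out[out[:,1]<160]
q=plane(c,out,.02)[:,:2];s=np.linalg.lstsq(np.c_[2*q,np.ones(len(q))],(q**2).sum(1),rcond=None)[0]
print(s[:2],"R",np.sqrt(s[2]+s[:2]@s[:2]),len(q))
go(s[0],s[1],.148)
E
```

```text
[ 0.49690025 -0.30313855] R 0.0587623937840102 118
rows: dx -0.0010 dy 0.0036 dz 0.0620 turn 0.000 n>= 2.0 F [-0.2  1.  -3.7] t 18.9
```

```bash
python3 jog.py '[[-0.001,0.0035,0.015,0,0.02],[-0.001,0.0035,0.035,0,0.02],[-0.001,0.0035,0.054,0,0.02],[-0.001,0.0035,0.061,0,0.02],[-0.001,0.0035,0.063,0,0.02],[-0.001,0.0035,0.063,0,0.02]]'; python3 jog.py '[[0,0,0.001,0,0.02],[0,0,0.001,0,0.02]]'
```

```text
time: 19.5
ee_pos: [0.4968, -0.3034, 0.1471]
eef_rot: [0.533, 0.846, 0.0, 0.0]
ft_force: [0.1, 0.5, -3.2]
width: 0.0285
grip_force: 10.0
time: 19.7
ee_pos: [0.4969, -0.3037, 0.1466]
eef_rot: [0.533, 0.846, -0.0, 0.001]
ft_force: [0.4, 0.7, -3.7]
width: 0.0285
grip_force: 10.0
```

```bash
python3 jog.py '[[0,0,0.001,0,0.02],[0,0,0.001,0,0.02]]'
```

```text
time: 19.9
ee_pos: [0.4966, -0.3036, 0.1452]
eef_rot: [0.533, 0.846, -0.0, 0.0]
ft_force: [0.1, 0.1, -2.9]
width: 0.0286
grip_force: 10.0
```

```bash
python3 jog.py '[[0,0,0.001,0,0.02],[0,0,0.001,0,0.02]]'
```

```text
time: 20.1
ee_pos: [0.4965, -0.3035, 0.1439]
eef_rot: [0.533, 0.846, -0.0, -0.0]
ft_force: [-0.2, -0.1, -3.1]
width: 0.0281
grip_force: 10.0
```

```bash
python3 jog.py '[[0,0,0.001,0,0.02],[0,0,0.001,0,0.02]]'
```

```text
time: 20.3
ee_pos: [0.4965, -0.3035, 0.1429]
eef_rot: [0.533, 0.846, -0.0, -0.0]
ft_force: [0.1, 1.0, -3.7]
width: 0.0285
grip_force: 10.0
```

```bash
python3 jog.py '[[0,0,0.001,0,0.02],[0,0,0.001,0,0.02]]'
```

```text
time: 20.5
ee_pos: [0.4965, -0.3035, 0.1418]
eef_rot: [0.533, 0.846, -0.0, -0.0]
ft_force: [-0.5, -1.0, -3.7]
width: 0.0283
grip_force: 10.0
```

```bash
python3 jog.py '[[0,0,0.001,0,0.02],[0,0,0.001,0,0.02]]'
```

```text
time: 20.7
ee_pos: [0.4965, -0.3035, 0.1409]
eef_rot: [0.533, 0.846, -0.0, -0.0]
ft_force: [0.7, 0.1, -3.5]
width: 0.0284
grip_force: 10.0
```

```bash
python3 jog.py '[[0,0,0.001,0,0.02],[0,0,0.001,0,0.02]]'
```

```text
time: 20.9
ee_pos: [0.4965, -0.3035, 0.1399]
eef_rot: [0.533, 0.846, -0.0, -0.0]
ft_force: [-0.3, 0.2, -3.5]
width: 0.0282
grip_force: 10.0
```

```bash
python3 jog.py '[[0,0,0.001,0,0.02],[0,0,0.001,0,0.02]]'
```

```text
time: 21.1
ee_pos: [0.4965, -0.3035, 0.1389]
eef_rot: [0.533, 0.846, -0.0, -0.0]
ft_force: [0.1, 0.5, -3.7]
width: 0.0284
grip_force: 10.0
```

```bash
python3 jog.py '[[0,0,0.001,0,0.02],[0,0,0.001,0,0.02]]'
```

```text
time: 21.3
ee_pos: [0.4965, -0.3035, 0.1379]
eef_rot: [0.533, 0.846, -0.0, -0.0]
ft_force: [-0.1, 0.5, -3.0]
width: 0.0284
grip_force: 10.0
```

```bash
python3 jog.py '[[0,0,0.001,0,0.02],[0,0,0.001,0,0.02]]'
```

```text
time: 21.5
ee_pos: [0.4969, -0.3037, 0.1373]
eef_rot: [0.533, 0.846, -0.0, 0.0]
ft_force: [0.4, -0.8, -0.1]
width: 0.0284
grip_force: 10.0
```

```bash
python3 jog.py '[[0,0,0.0007,0,0.02],[0,0,0.0007,0,0.02]]'
```

```text
time: 21.7
ee_pos: [0.4973, -0.3039, 0.1371]
eef_rot: [0.533, 0.846, -0.0, 0.001]
ft_force: [0.5, -1.2, 5.4]
width: 0.0285
grip_force: 10.0
```

```bash
python3 jog.py '[[0,0,-0.0007,0,0.02],[0,0,-0.0007,0,0.02],[0,0,-0.0007,0,0.035],[0,0,-0.0007,0,0.05],[0,0,-0.0007,0,0.07],[0,0,-0.0007,0,0.07],[0,0,-0.0007,0,0.07]]'; python3 jog.py '[[0,0,-0.02,0,0.087],[0,0,-0.05,0,0.087],[0,0,-0.09,0,0.087],[0,0,-0.12,0,0.087],[0,0,-0.12,0,0.087],[0,0,-0.12,0,0.087]]';  python3 - <<'E'
from h import *
c=r.camera("wrist");s=r.camera("scene");d=r.camera("side")
f=lambda c,x,y,w,h:cv2.resize(c["img"][y:y+h,x:x+w,::-1],(266,300),interpolation=2)
cv2.imwrite("pics/rel2.png",np.hstack([f(c,170,60,180,203),f(s,120,100,240,270),f(d,150,110,160,180)]))
E
```

```text
time: 22.4
ee_pos: [0.4965, -0.3034, 0.1369]
eef_rot: [0.533, 0.846, 0.0, -0.0]
ft_force: [-1.2, 0.3, -0.9]
width: 0.0588
grip_force: 0.0
time: 23.0
ee_pos: [0.4967, -0.3036, 0.2572]
eef_rot: [0.533, 0.846, -0.0, 0.0]
ft_force: [0.0, 0.4, -0.4]
width: 0.0864
grip_force: 0.0
```

View pics/rel2.png

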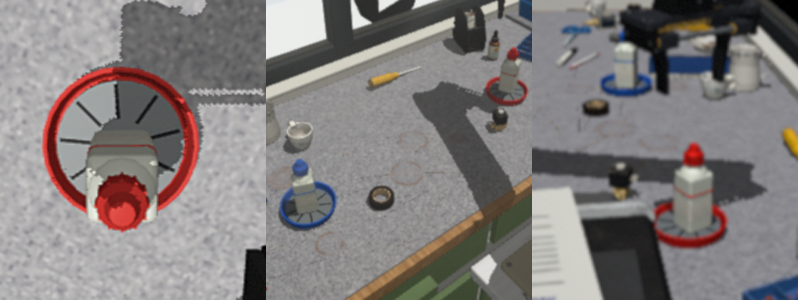

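Both bottles stand upright in the dish of their own colour, clear of the rim. The tape, cup, valve, dropper and driver look unmoved, and the gripper is touching nothing.

```bash
python3 -c "
from bench import r
print(r.close_job())"
```

```text
the job is handed in; nothing more can be done
None
```

The job is handed in: the red and blue bottles each stand upright in the dish of their own cap's colour, set down at about 12 N or less on the drain plate, and the other things on the bench look unmoved; it took about 23 s.

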